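Fit the film-cutter blade on its locating pin

ROBOT

A 6-joint arm with a two-finger parallel gripper is mounted at the origin on the work surface. World frame = base frame: x ahead of the robot, y to its left, z up, the work surface at z = 0. Lengths are in m, angles in rad, forces in N, time in s.
With the tool pointing down it reaches from about 0.25 to 0.725 m from the base axis. Payload 4 kg.
Tool frame: the origin (TCP) lies midway between the tips of the shut fingers; the grasp point (between the pads) lies 19 mm behind it (bot.grip_point_offset is the distance from the TCP to the grasp point, in m); z points along the fingers, y is the line along which they close (so a half turn about z gives the same grasp; the last joint's range is limited). The gripper opens to 85 mm and grips with 20 to 120 N. Pads are 22 mm wide; open, the fingers measure 114 mm over their backs; the gripper's body (76 mm by 85 mm) begins 54 mm behind the grasp point. The pads swing forward as they close: fully open they stand 13 mm farther back than shut.
Start: joints at [1.152, 0.241, 0.005, 1.335, 0, 1.571], TCP at [0.203, 0.457, 0.198] pointing down, gripper open.
Joint ranges: [-2.72, 2.72], [-1.05, 1.87], [-1.09, 1.28], [-1.99, 2.15], [-1.42, 1.44], [-3.14, 3.14]. Speed limits (rad/s): [2.79, 2.79, 3.14, 3.14, 3.14, 3.14].

INTERFACE

Orientations are given as a unit quaternion [x, y, z, w].
In Python, from workcell import bot gives the robot as it stands.
- The arm moves only by the tool step_arm, never from a script. Its argument "targets" is text: rows parted by semicolons, each of 7 numbers parted by spaces: the opening, from -1 (shut) to 1 (fully open), so that 0 is half open, then the shift along the world's x, y, z normalised to -1 to 1, where 1 is 0.5 m, then the turn, a rotation vector about the world's x, y, z normalised to -1 to 1, where 1 is pi/4 rad. In form: gripper x y z wx wy wz; .... A call has 1 to 10 rows; each row is the pose to reach, as a shift and turn from the pose commanded when the call began; what a row does not reach only later rows make up. A row lasts 1/12 s, in which the tool goes at most 41.7 mm and 7.16 degrees, less where a joint would pass 70% of its speed; a pose out of reach is approached as far as the arm can. A call with a number of a shift or a turn outside -1 to 1 is refused whole. A call with a gripper value outside its range is refused whole. The fingers move at their own pace and stop on an object; the grip force is fixed at half the most. Time passes only in rows, so rows that repeat a pose let the fingers close. It gives the time, the measured TCP pose, the force, the opening and the grip force at its end, in the units of the state.
- bot.get_obs(): the state, without advancing time (a new reading comes with each control period).
- bot.camera(name): name is "side" or "top"; returns the picture (480x640x3 uint8, red, green, blue); there is no depth.
- bot.camera_info(name): a dict with "vertical_fov" (degrees; the focal length in pixels is half the picture's height over the tangent of half this angle, whatever the lens; pixels are square), "cx", "cy" (the principal point, pixels), "pose" (4x4, takes a point from camera to world coordinates). Camera axes: x right, y up, looking along -z (the intrinsics and any distortion apply to the point x, -y, -z); pixel columns grow to the right and rows downward; lengths in m; the calibration is good to about 2 mm. A picture is of the moment at which its call begins. camera_info takes no time and is no camera call.
- bot.job_done(): hands the job in; it is judged then, once.
The state is a dict: "clock": time; "joint_pos": joint angles; "joint_vel": joint speeds; "tau": joint torques, N m; "eef_pos": TCP position; "tool_rot": TCP orientation; "ft_force": force on the tool from outside, world axes, zero at the start; "ft_torque": the same for the moment, N m; "grip_width": finger opening in m; "grasp_force": force on a finger pad.
Only numpy, scipy, OpenCV 4.12 (cv2) and the standard library are available. Lean on these libraries where they do the work, as an engineer would, in place of code of your own. Each camera call takes 0.05 s, during which the arm holds its last target. There are 200 camera calls.

TASK

Lay the film-cutter blade flat and straight on the bed of its holder and slide it, gently and by feel, until its notch is fully home on the brass locating pin. Then, with the blade let go, swing the keeper right across behind the blade's plain end to lock it in. Never force the blade against the holder or its pin (a light push of a few newtons is enough, 35 N is too much), keep the keeper open until the blade is home, and leave the phone, the flux bottle and the tape roll where they are.

Things in the scene. Friction and masses are not known exactly. Their poses are not given: they have to be found in the camera images.
- blade: Film-cutter blade, loose, 100 to 170 g: flat steel plate 90 (x) x 38 (y) x 4 mm; origin at the centre of its underside, z up. In the middle of its top an upright orange grip from 4 to 30 mm above the underside: 36 mm long (x), 12 mm wide (y) over its middle 28 mm, flared to 20 mm at both ends. A notch is cut into the +x short end; the -x end is plain. It starts lying flat on the 3 mm thick mat.
- blade_seat (a point): Bottom of the blade's notch: where the pin's axis sits when fully home (blade x = 34 mm, y = 0, underside). The notch is open at the +x end, 14 mm deep (x = 31 to 45 mm), 8 mm wide, with parallel sides, centred on y = 0.
- holder: Aluminium blade holder, fixed on the mat: a block from x = -58 to 62 and y = -50 to 58 mm, 20 mm high; its top is the flat bed; origin at underside level. Low rims along x at y = -36 and +36 mm, 4 mm thick, 5 mm above the bed. The blade lies along holder x, notched end to +x, and slides in +x onto the pin: home with the blade's origin at holder x = 11 mm and y = the pin's y.
- pin_mid (a point): Middle of the pin's slot on the bed: holder x = 45, y = 0, z = 20 mm, axes as the holder's. The brass pin, 6 x 6 mm square, stands 8 mm above the bed, firmly held, but NOT at this point: the last user set it anywhere from -9 to +9 mm along y, and its place is not measured. If the blade's solid end meets the pin, the blade stops with its origin at holder x = -3 mm.
- keeper (a joint): Angle of the keeper, a dark steel arm with a red post, turning level on a pivot at holder x = -41, y = 47 mm. 0 = open (arm towards holder -x), 1.57 rad = shut (arm towards holder -y, across the bed about 3 mm behind the plain end of a seated blade); stop at 1.60. Grows anticlockwise seen from above. Starts at 0 to 0.4, stays where left, moves with about 2 N at the post.
- keeper_post (a point): Top centre of the keeper's upright red post: 12 mm thick, 70 mm from the pivot's axis, top 64 mm above the holder's underside (44 above the bed); free to grip from 31 to 64 mm above the underside (the arm's top lies at 28 mm).
- phone: Bystander: phone lying flat, 72 x 150 x 8 mm; origin centre of underside.
- flux: Bystander: small yellow bottle standing, 34 mm thick, 75 mm tall; origin centre of underside.
- tape: Bystander: green tape roll lying flat, 70 mm across, 18 mm high; origin centre of underside.
Things that resemble listed ones, but are neither listed nor needed, are in the scene too. Of the things shaped like the holder, the aluminium one is meant.

How it is judged:
On the way, in this order (a step that is already met when the one before it is completed fails the run):
1. the blade lies flat and straight on the bed with its notch fully home on the pin, let go, the keeper still open (x of blade_seat in the frame of pin_mid between -0.0025 and 0.0025 m and y of blade_seat in the frame of pin_mid between -0.0105 and 0.0105 m and z of blade_seat in the frame of pin_mid between -0.002 and 0.0015 m and angle between the x axis of blade and the x axis of holder, either way round below 0.12 rad and angle between blade's own z axis and vertical below 0.04 rad and contact force between the fingers and blade below 0.05 N and value of joint keeper below 0.7 rad), for 0.2 s.
2. the keeper is swung shut behind the blade (x of blade_seat in the frame of pin_mid between -0.0025 and 0.0025 m and y of blade_seat in the frame of pin_mid between -0.0105 and 0.0105 m and z of blade_seat in the frame of pin_mid between -0.002 and 0.0015 m and angle between the x axis of blade and the x axis of holder, either way round below 0.12 rad and angle between blade's own z axis and vertical below 0.04 rad and value of joint keeper above 1.42 rad), for 0.2 s.
At the end, for the whole second after the job is handed in: The blade lies flat on the bed (within 1.5 mm), along the holder (within 0.12 rad), its seat point within 2.5 mm of the pin along the holder (so the pin is at the bottom of the notch); the keeper is shut beyond 1.42 rad; the blade is released and at rest (all of step 2 and linear speed of blade below 0.01 m/s and contact force between the fingers and blade below 0.05 N); the robot touches nothing.
It fails at once if the blade is forced: more than 35 N between blade and holder (pin and keeper included) (contact force between blade and holder above 35 N).
It fails at once if the phone is disturbed (moved more than 20 mm) (distance of phone from where it was at the start of the episode above 0.02 m).
It fails at once if the flux bottle is disturbed (moved more than 20 mm) (distance of flux from where it was at the start of the episode above 0.02 m).
It fails at once if the tape roll is disturbed (moved more than 20 mm) (distance of tape from where it was at the start of the episode above 0.02 m).
It also fails if it takes over 72 s, if anything falls off the work surface, if the arm or the gripper's body presses on something with over 40 N, if the wrist force passes 120 N, or if a joint passes its speed limit or range.

## Working session

There is one attempt and no reset: what is moved stays moved. The work goes in short steps, Python scripts to look and compute and a tool call to move; the robot and the scene stay as the last step left them, time stands still between calls to the robot, and variables do not carry over. Pictures are saved under pics/ and viewed, at most 10 in all, crops included, and the job is handed in when it is done.

Besides the shell and the picture viewer there is one more tool, called as a command line: name --argument value ..., lists and objects as JSON in quotes. step_arm: Moves the arm, as the interface text tells. Scaled input: -1 to 1 covers 0.5 m each way for a shift and pi/4 rad each way for a turn. Its arguments: {"type":"object","properties":{"targets":{"type":"string"}},"required":["targets"]}

```bash
mkdir -p pics; ls; python3 - <<'E'
from workcell import bot
import cv2
for n in("top","side"):
    cv2.imwrite(f"pics/{n}0.png",bot.camera(n)[:,:,::-1]); i=bot.camera_info(n); print(n,i)
o=bot.get_obs(); print(o["clock"],o["eef_pos"],o["tool_rot"],o["grip_width"],bot.grip_point_offset)
E
```

```text
pics
top {'vertical_fov': 52.64991866539136, 'cx': 326.42706433872945, 'cy': 233.30918107674378, 'pose': array([[ 0.00121805,  0.98518454, -0.17149328,  0.31978363],
       [-0.99986511, -0.00160908, -0.0163454 ,  0.07601571],
       [-0.01637918,  0.17149005,  0.98504969,  1.18431641],
       [ 0.        ,  0.        ,  0.        ,  1.        ]])}
side {'vertical_fov': 51.52402194535381, 'cx': 321.1494315959693, 'cy': 236.28129592405273, 'pose': array([[-0.80181975,  0.39332636, -0.44986605, -0.0496907 ],
       [-0.59743071, -0.51163301,  0.61750158,  0.83119303],
       [ 0.01271333,  0.76388876,  0.6452227 ,  0.87293952],
       [ 0.        ,  0.        ,  0.        ,  1.        ]])}
0.1 [0.20309027 0.45622493 0.19701914] [ 2.07867936e-01  9.78156471e-01 -8.97933711e-04 -1.82138446e-04] 0.08552785670349382 0.0187
```

View pics/top0.png

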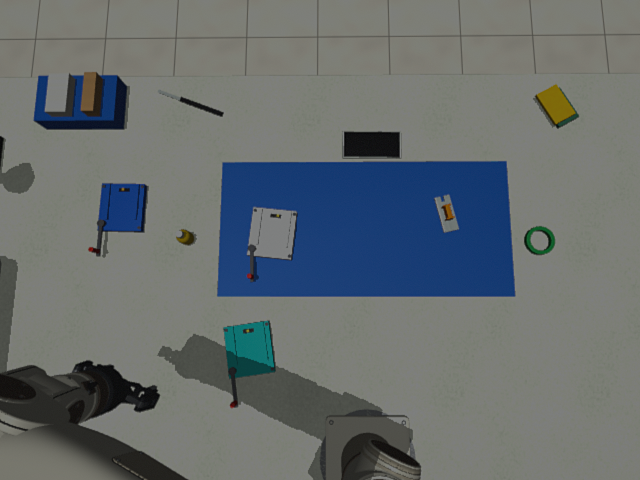

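View pics/side0.png

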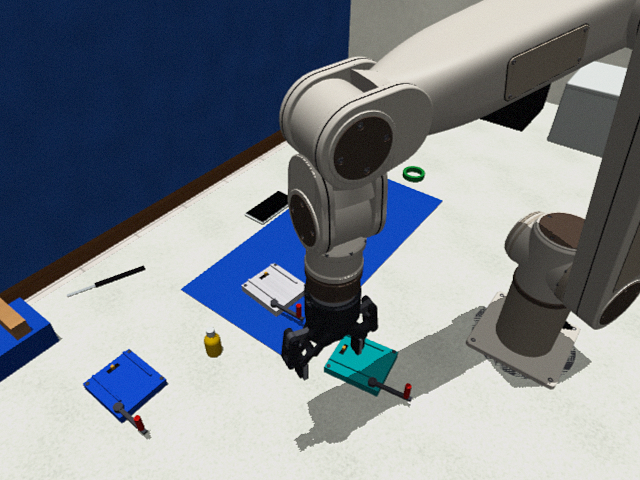

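Top view: three holder-shaped things, a silver one on the mat (272,233), a blue one (122,207) and a teal one (249,349). The silver one is aluminium and on the mat, so it is the one meant. The blade is at (446,213), the phone at (372,145), the flux at (185,237) and the tape at (540,240). I'll enlarge the silver holder and the blade to confirm.

```bash
python3 - <<'E'
import cv2,numpy as np
a=cv2.imread("pics/top0.png")
f=lambda x0,y0,w,h,s:cv2.resize(a[y0:y0+h,x0:x0+w],None,fx=s,fy=s,interpolation=cv2.INTER_CUBIC)
c=np.zeros((600,800,3),np.uint8)
h=f(240,200,60,85,7); c[:595,:420]=h
b=f(430,190,36,46,10); c[:460,430:790]=b
for i in range(0,60,10): cv2.putText(c,str(240+i),(i*7,10),0,.35,(0,255,255))
for i in range(0,85,10): cv2.putText(c,str(200+i),(0,i*7+4),0,.35,(0,255,255))
for i in range(0,36,10): cv2.putText(c,str(430+i),(430+i*10,10),0,.35,(0,255,255))
for i in range(0,46,10): cv2.putText(c,str(190+i),(430,i*10+4),0,.35,(0,255,255))
cv2.imwrite("pics/c0.png",c)
E
```

```text
(no output)
```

View pics/c0.png

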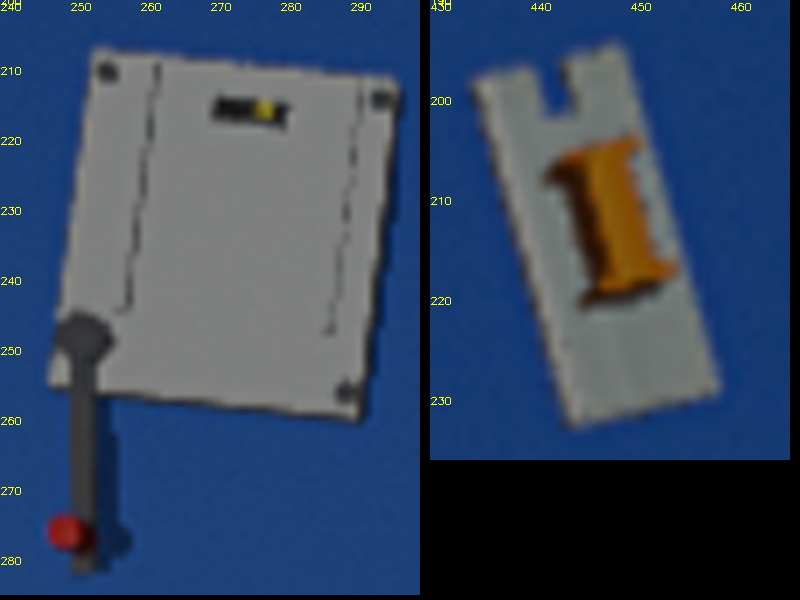

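The crop confirms the bare-aluminium holder, corners (253,207), (297,212), (291,260) and (247,255). Its brass pin at (277.9,215.6) sits right of the slot middle. The keeper is open, with its post top at (249.3,275.8). The blade corners are (434,198), (449.5,194), (459,229) and (444,233), with the notch at the upper end.

```bash
cat > h.py <<'E'
import numpy as np
from scipy.optimize import least_squares
from workcell import bot
def cam(n):
    i=bot.camera_info(n); return 240/np.tan(np.radians(i["vertical_fov"])/2),i["cx"],i["cy"],i["pose"]
def ray(n,u,v,z):
    f,cx,cy,T=cam(n); d=T[:3,:3]@np.array([(u-cx)/f,-(v-cy)/f,-1]); p=T[:3,3]
    return (p+d*(z-p[2])/d[2])[:2]
def proj(n,P):
    f,cx,cy,T=cam(n); q=(np.asarray(P)-T[:3,3])@T[:3,:3]
    return np.c_[cx+f*q[:,0]/-q[:,2], cy-f*q[:,1]/-q[:,2]]
def fit(W,L):   # world pts, local pts -> x,y,yaw
    W=np.array(W);L=np.array(L)
    R=lambda a:np.array([[np.cos(a),-np.sin(a)],[np.sin(a),np.cos(a)]])
    r=least_squares(lambda p:((L@R(p[2]).T+p[:2])-W).ravel(),[*W.mean(0),0])
    return r.x,np.round(r.fun*1e3,1)
def local(p,w):
    c,s=np.cos(p[2]),np.sin(p[2]); d=np.array(w)-p[:2]; return np.array([c*d[0]+s*d[1],-s*d[0]+c*d[1]])
def world(p,l):
    c,s=np.cos(p[2]),np.sin(p[2]); return np.array([p[0]+c*l[0]-s*l[1],p[1]+s*l[0]+c*l[1]])
E
python3 - <<'E'
from h import *
z=.023
H=[ray("top",*q,z) for q in[(253.1,206.9),(297,211.6),(291.4,260),(246.9,254.9)]]
h,r=fit(H,[(.062,.058),(.062,-.05),(-.058,-.05),(-.058,.058)]); print("holder",h,r)
B=[ray("top",*q,.007) for q in[(434.2,197.8),(449.5,194.2),(459,228.8),(444.2,232.8)]]
b,r=fit(B,[(.045,.019),(.045,-.019),(-.045,-.019),(-.045,.019)]); print("blade",b,r)
print("pin",local(h,ray("top",277.9,215.6,.031)), "slot mid",local(h,ray("top",275.8,215.6,.023)))
k=ray("top",249.3,275.8,.067); l=local(h,k); print("post",k,l,l-[-.041,.047],"r",np.hypot(*(l-[-.041,.047])))
print("home",world(h,(.011,local(h,ray("top",277.9,215.6,.031))[1])))
print("keeper pivot",world(h,(-.041,.047)), "grip blade px z", ray("top",447,207.5,.033))
print("side pin proj",proj("side",[[*world(h,(.045,-.005)),.031],[*h[:2],.023]]), "flux",ray("top",185,237,.0))
E
```

```text
holder [ 0.52018779  0.22385908 -0.10595355] [-0.2 -0.8  0.4  0.1  0.4  0.6 -0.6  0.1]
blade [ 0.57449279 -0.20167579  0.23088582] [ 0.  -0.5 -0.4  0.7 -0.4 -0.3  0.8  0.1]
pin [ 0.04518323 -0.00581348] slot mid [0.04623689 0.00044021]
post [0.41499698 0.27256509] [-0.10975184  0.03730838] [-0.06875184 -0.00969162] r 0.06943157254420777
home [0.5305113  0.21691489]
keeper pivot [0.48438822 0.27493148] grip blade px z [ 0.58319492 -0.19686403]
side pin proj [[265.45731468 271.8627012 ]
 [276.93003016 284.49392637]] flux [0.51722465 0.44748327]
```

step_arm --targets "1 0.37 -0.66 0 0 0 0.83; 1 0.37 -0.66 0 0 0 0.83; 1 0.37 -0.66 0 0 0 0.83; 1 0.37 -0.66 0 0 0 0.83; 1 0.37 -0.66 0 0 0 0.83; 1 0.37 -0.66 0 0 0 0.83; 1 0.37 -0.66 0 0 0 0.83; 1 0.37 -0.66 0 0 0 0.83; 1 0.37 -0.66 0 0 0 0.83; 1 0.37 -0.66 0 0 0 0.83"

```text
clock: 0.93
eef_pos: [0.389, 0.124, 0.1976]
tool_rot: [-0.115, 0.993, -0.0, -0.0]
ft_force: [-0.6, 1.4, 0.3]
grip_width: 0.0853
grasp_force: 0.0
```

step_arm --targets "1 0.372 -0.655 -0.19 0 0 0; 1 0.372 -0.655 -0.19 0 0 0; 1 0.372 -0.655 -0.19 0 0 0; 1 0.372 -0.655 -0.19 0 0 0; 1 0.372 -0.655 -0.19 0 0 0; 1 0.372 -0.655 -0.19 0 0 0; 1 0.372 -0.655 -0.19 0 0 0; 1 0.372 -0.655 -0.19 0 0 0; 1 0.372 -0.655 -0.19 0 0 0; 1 0.372 -0.655 -0.19 0 0 0"

```text
clock: 1.77
eef_pos: [0.5751, -0.2055, 0.0998]
tool_rot: [-0.114, 0.993, -0.0, -0.001]
ft_force: [0.7, 0.7, -0.5]
grip_width: 0.0854
grasp_force: 0.0
```

step_arm --targets "1 0 0 -0.06 0 0 0; 1 0 0 -0.1 0 0 0; 1 0 0 -0.1 0 0 0; 1 0 0 -0.1 0 0 0; 1 0 0 -0.1 0 0 0"

```text
clock: 2.18
eef_pos: [0.5748, -0.2007, 0.0537]
tool_rot: [-0.116, 0.993, -0.0, 0.0]
ft_force: [0.0, -0.0, 0.3]
grip_width: 0.0855
grasp_force: 0.0
```

step_arm --targets "1 0 -0.002 -0.04 0 0 0; 1 0 -0.002 -0.07 0 0 0; 1 0 -0.002 -0.086 0 0 0; 1 0 -0.002 -0.086 0 0 0; 1 0 -0.002 -0.086 0 0 0; 1 0 -0.002 -0.086 0 0 0"

```text
clock: 2.68
eef_pos: [0.5756, -0.202, 0.0115]
tool_rot: [-0.116, 0.993, -0.001, 0.001]
ft_force: [0.2, -0.0, 1.1]
grip_width: 0.0856
grasp_force: 0.0
```

step_arm --targets "-1 0 0 0 0 0 0; -1 0 0 0 0 0 0; -1 0 0 0 0 0 0; -1 0 0 0 0 0 0; -1 0 0 0 0 0 0; -1 0 0 0 0 0 0; -1 0 0 0 0 0 0; -1 0 0 0 0 0 0; -1 0 0 0 0 0 0; -1 0 0 0 0 0 0"

```text
clock: 3.52
eef_pos: [0.5743, -0.2017, 0.0097]
tool_rot: [-0.116, 0.993, 0.0, -0.0]
ft_force: [0.3, -0.2, -0.0]
grip_width: 0.0003
grasp_force: 0.0
```

Closed on nothing (width 0), so I'll look.

```bash
python3 - <<'E'
from workcell import bot
import cv2,numpy as np
t=bot.camera("top");s=bot.camera("side")
a=cv2.resize(t[170:270,400:500],None,fx=4,fy=4,interpolation=2);b=cv2.resize(s[100:250,300:450],(400,400),interpolation=2)
cv2.imwrite("pics/m1.png",np.hstack([a,b])[:,:,::-1]); cv2.imwrite("pics/top1.png",t[:,:,::-1]); cv2.imwrite("pics/side1.png",s[:,:,::-1])
o=bot.get_obs(); print(o["eef_pos"],o["tool_rot"])
from h import proj
print(proj("top",[o["eef_pos"]]),proj("side",[o["eef_pos"]]))
E
```

```text
[ 0.57432909 -0.2017303   0.00978275] [-1.16267966e-01  9.93217881e-01 -5.00455845e-06 -9.42331728e-06]
[[446.97891888 213.11274847]] [[356.80041657 197.66761221]]
```

View pics/m1.png

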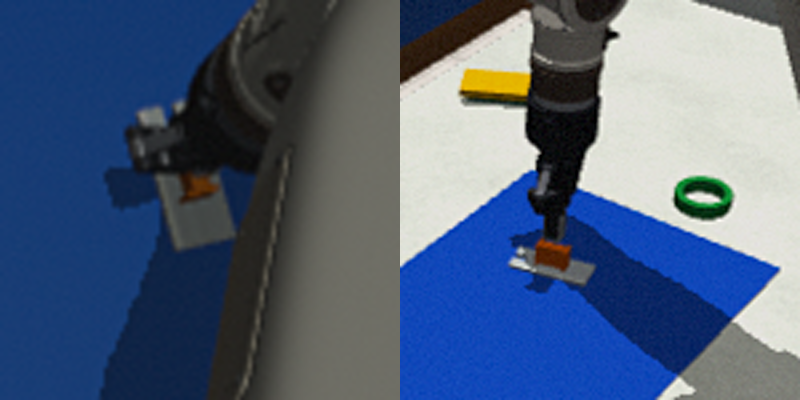

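The gripper shut just past the grip's far side. The blade looks unmoved, with its bottom corner still near (444.5,232.5). I'll check whether the side camera agrees with the blade position from the top camera.

```bash
python3 - <<'E'
from h import *
import cv2
b=np.array([.5745,-.2017,.231])
P=[[*world(b,q),z] for q,z in [((-.045,.019),.007),((-.045,-.019),.007),((.045,.019),.007),((-.018,.01),.033),((.018,.01),.033)]]
print("side",proj("side",P).round(1)); print("top",proj("top",P).round(1))
h=[.5202,.2239,-.106]
print("holder side",proj("side",[[*world(h,q),.023] for q in[(-.058,.058),(.062,.058),(.062,-.05)]]).round(1))
print("phone/mat corner", [ray("side",*q,.003).round(3) for q in[(442,202),(182,289)]],[ray("top",*q,.003).round(3) for q in[(507,162),(223,163),(515,296),(218,296)]])
s=cv2.imread("pics/side1.png"); s=s[150:225,315:415]
s=cv2.resize(s,None,fx=8,fy=8,interpolation=2); cv2.imwrite("pics/s2.png",s)
E
```

```text
side [[368.9 205.6]
 [373.1 198.7]
 [340.3 198.1]
 [361.8 194.5]
 [350.3 191.5]]
top [[444.2 232.5]
 [459.1 229. ]
 [434.4 197.8]
 [447.2 219. ]
 [443.2 204.9]]
holder side [[275.9 310.8]
 [241.1 284.3]
 [274.4 261.7]]
phone/mat corner [array([ 0.367, -0.346]), array([0.704, 0.359])] [array([ 0.707, -0.359]), array([0.708, 0.359]), array([ 0.372, -0.358]), array([0.371, 0.359])]
```

View pics/s2.png

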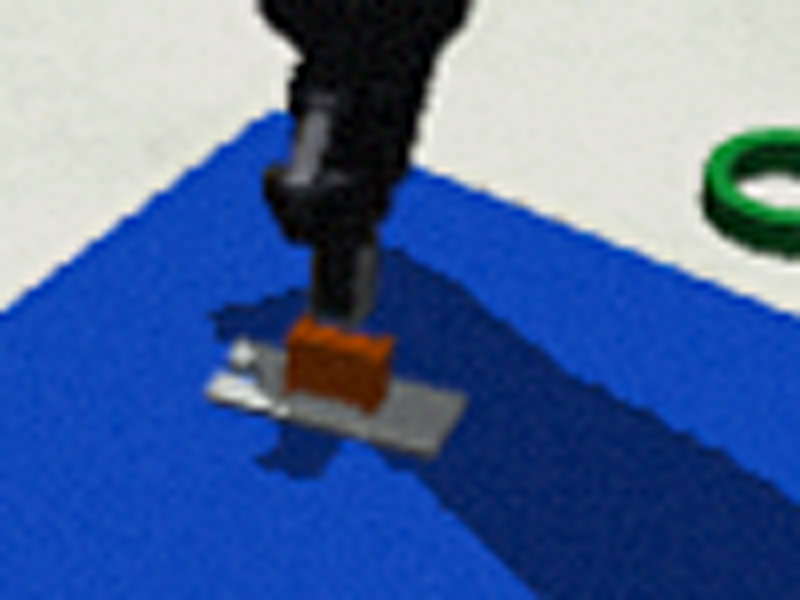

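```bash
python3 - <<'E'
from h import *
p=np.array([.203,.456,.197]); y=np.array([.4067,.9135,0])
for dz in (0,.013,.025,.038): print(dz,proj("side",[p+y*s+[0,0,dz] for s in(-.0425,0,.0425)]).round(0).tolist())
c=np.array([.5743,-.2017,0])
for z in(.01,.022,.033,.045): print(z,proj("side",[c+[0,0,z]]).round(1).tolist())
import cv2
cv2.imwrite("pics/s0c.png",cv2.resize(cv2.imread("pics/side0.png")[280:400,260:400],None,fx=5,fy=5,interpolation=2))
E
```

```text
0 [[352.0, 368.0], [329.0, 379.0], [305.0, 391.0]]
0.013 [[353.0, 364.0], [330.0, 375.0], [305.0, 386.0]]
0.025 [[353.0, 359.0], [330.0, 370.0], [305.0, 382.0]]
0.038 [[354.0, 354.0], [330.0, 365.0], [305.0, 377.0]]
0.01 [[356.8, 197.6]]
0.022 [[357.0, 194.3]]
0.033 [[357.3, 191.2]]
0.045 [[357.5, 187.9]]
```

View pics/s0c.png

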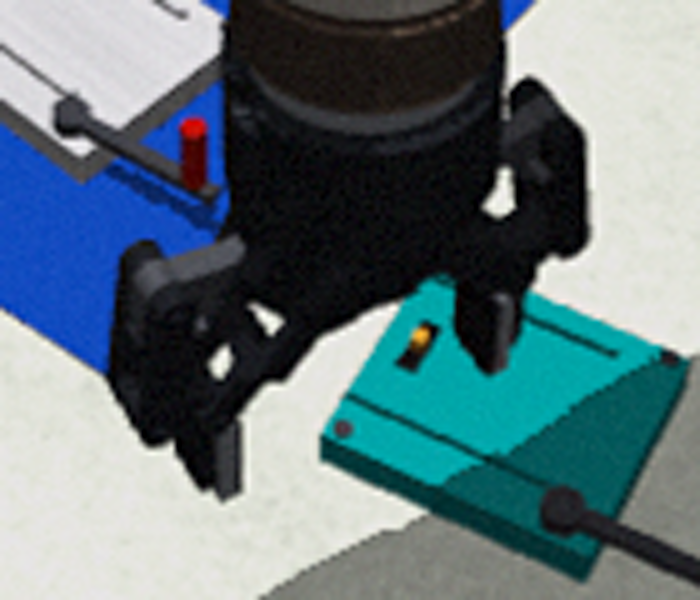

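The fingertips sit about 22 mm higher in both views, or farther from the side camera, than the pose reading says. The start picture shows the same, with tips at (306,379) and (358,354) against about (305,386) and (353,364) expected. I'll use the first top picture to tell a height error from a horizontal one.

```bash
python3 - <<'E'
from h import *
import cv2
p=np.array([.203,.456,.197]); y=np.array([.4067,.9135,0])
for d in ([0,0,.013],[0,0,.035],[.013,-.018,.013]): print(d,*[proj(n,[p+y*s+d for s in(-.0425,0,.0425)]).round(0).tolist() for n in("top","side")])
# triangulate the tip seen in both: 
a=cv2.imread("pics/top0.png"); cv2.imwrite("pics/t0c.png",cv2.resize(a[345:425,60:180],None,fx=6,fy=6,interpolation=2))
E
```

```text
[0, 0, 0.013] [[159.0, 388.0], [140.0, 378.0], [121.0, 369.0]] [[353.0, 364.0], [330.0, 375.0], [305.0, 386.0]]
[0, 0, 0.035] [[155.0, 389.0], [135.0, 380.0], [116.0, 370.0]] [[354.0, 355.0], [330.0, 366.0], [305.0, 378.0]]
[0.013, -0.018, 0.013] [[169.0, 381.0], [149.0, 371.0], [130.0, 362.0]] [[352.0, 352.0], [330.0, 363.0], [306.0, 374.0]]
```

View pics/t0c.png

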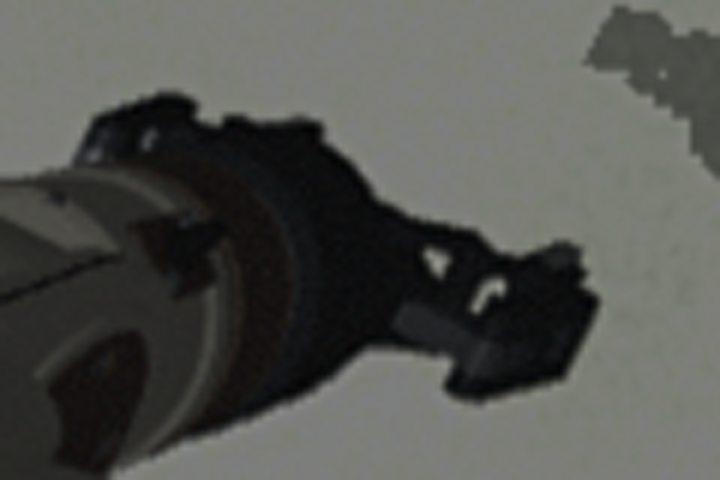

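The top view puts the pad tip at (155,387.5), which matches a height offset of about 22 mm (155,389). So the fingers really end about 22 mm above the reported TCP. I'll reopen, go down 18 mm and regrip.

step_arm --targets "1 0 0 0 0 0 0; 1 0 0 0 0 0 0; 1 0 0 0 0 0 0; 1 0 0 0 0 0 0; 1 0 0 0 0 0 0; 1 0 0 0 0 0 0; 1 0 0 -0.012 0 0 0; 1 0 0 -0.024 0 0 0; 1 0 0 -0.036 0 0 0; 1 0 0 -0.036 0 0 0"

```text
clock: 4.45
eef_pos: [0.5728, -0.2012, -0.0103]
tool_rot: [-0.116, 0.993, 0.001, -0.002]
ft_force: [0.3, -0.5, -0.9]
grip_width: 0.0855
grasp_force: 0.0
```

step_arm --targets "-1 0 0 0 0 0 0; -1 0 0 0 0 0 0; -1 0 0 0 0 0 0; -1 0 0 0 0 0 0; -1 0 0 0 0 0 0; -1 0 0 0 0 0 0; -1 0 0 0 0 0 0; -1 0 0 0 0 0 0; -1 0 0 0 0 0 0; -1 0 0 0 0 0 0"

```text
clock: 5.28
eef_pos: [0.5747, -0.2019, -0.0078]
tool_rot: [-0.116, 0.993, -0.0, 0.0]
ft_force: [-0.3, -0.3, 2.5]
grip_width: 0.0095
grasp_force: 60.2
```

Gripped: 9.5 mm width and 60 N. Next I lift, then carry to a spot above the holder, short of the pin and in line with it.

step_arm --targets "-1 0 0 0.04 0 0 0; -1 0 0 0.1 0 0 0; -1 0 0 0.174 0 0 0; -1 0 0 0.174 0 0 0; -1 0 0 0.174 0 0 0; -1 0 0 0.174 0 0 0"

```text
clock: 5.78
eef_pos: [0.5737, -0.2014, 0.0782]
tool_rot: [-0.116, 0.993, 0.0, -0.0]
ft_force: [-0.2, -0.5, -2.1]
grip_width: 0.0096
grasp_force: 59.8
```

step_arm --targets "-1 -0.02 0.08 0 0 0 -0.05; -1 -0.03 0.16 0 0 0 -0.1; -1 -0.04 0.24 0 0 0 -0.15; -1 -0.05 0.32 0 0 0 -0.2; -1 -0.06 0.4 0 0 0 -0.25; -1 -0.07 0.47 0 0 0 -0.3; -1 -0.08 0.54 0 0 0 -0.35; -1 -0.09 0.6 0 0 0 -0.4; -1 -0.1 0.66 0 0 0 -0.429; -1 -0.11 0.7 0 0 0 -0.429"

```text
clock: 6.62
eef_pos: [0.5169, 0.1506, 0.0765]
tool_rot: [0.051, 0.999, -0.0, -0.002]
ft_force: [0.6, 0.2, -1.3]
grip_width: 0.01
grasp_force: 59.8
```

```bash
python3 - <<'E'
from workcell import bot
o=bot.get_obs(); print(o["eef_pos"],o["tool_rot"],o["ft_force"],o["ft_torque"],o["grip_width"])
E
```

```text
[0.5169261  0.15063451 0.07649162] [ 5.11226092e-02  9.98689990e-01 -2.79717613e-04 -2.16887997e-03] [ 0.59707541  0.18547088 -1.31201274] [-0.02728708 -0.03071859 -0.0232642 ] 0.0100376394726207
```

step_arm --targets "-1 -0.008 0.07 0 0 0 0; -1 -0.016 0.14 0 0 0 0; -1 -0.016 0.14 -0.05 0 0 0; -1 -0.016 0.14 -0.08 0 0 0; -1 -0.016 0.14 -0.08 0 0 0; -1 -0.016 0.14 -0.08 0 0 0; -1 -0.016 0.14 -0.08 0 0 0; -1 -0.016 0.14 -0.08 0 0 0"

```text
clock: 7.28
eef_pos: [0.512, 0.218, 0.0394]
tool_rot: [0.052, 0.999, 0.0, 0.0]
ft_force: [0.2, 0.5, -0.4]
grip_width: 0.0102
grasp_force: 59.8
```

```bash
python3 - <<'E'
from workcell import bot
from h import *
import cv2
s=bot.camera("side"); t=bot.camera("top")
o=bot.get_obs(); print(o["eef_pos"],o["tool_rot"],o["ft_force"])
h=[.5202,.2239,-.106]
print(local(h,o["eef_pos"][:2]))
a=cv2.resize(s[235:335,220:330],(440,400),interpolation=2); b=cv2.resize(t[195:295,235:325],(360,400),interpolation=2)
cv2.imwrite("pics/p3.png",np.hstack([a,b])[:,:,::-1])
E
```

```text
[0.51220722 0.21811844 0.03977481] [5.23520610e-02 9.98628290e-01 4.05835501e-04 7.96820125e-04] [-0.00979213  0.88272639 -1.3414326 ]
[-0.00733622 -0.00659475]
```

View pics/p3.png

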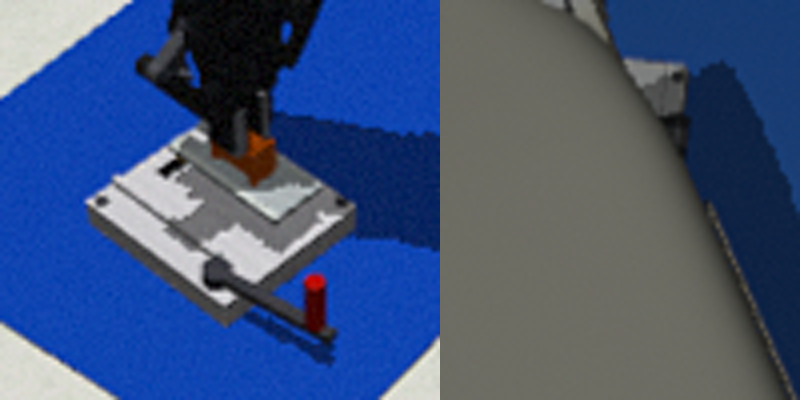

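The side view shows the blade level in the grip, about 27 mm over the bed, with the notch end towards the pin. The keeper is open. I'll lower to just above the bed.

step_arm --targets "-1 -0.005 0.002 -0.015 0 0 0; -1 -0.005 0.002 -0.03 0 0 0; -1 -0.005 0.002 -0.045 0 0 0; -1 -0.005 0.002 -0.05 0 0 0; -1 -0.005 0.002 -0.05 0 0 0; -1 -0.005 0.002 -0.05 0 0 0; -1 -0.005 0.002 -0.05 0 0 0"

```text
clock: 7.97
eef_pos: [0.509, 0.2194, 0.0138]
tool_rot: [0.052, 0.999, 0.0, 0.0]
ft_force: [0.9, -0.4, -1.6]
grip_width: 0.0096
grasp_force: 59.8
```

step_arm --targets "-1 0 0 -0.002 0 0 0; -1 0 0 -0.002 0 0 0; -1 0 0 -0.002 0 0 0"

```text
clock: 8.22
eef_pos: [0.5089, 0.2193, 0.0129]
tool_rot: [0.052, 0.999, 0.0, 0.0]
ft_force: [1.0, 0.4, -1.0]
grip_width: 0.0099
grasp_force: 59.8
```

step_arm --targets "-1 0 0 -0.001 0 0 0; -1 0 0 -0.002 0 0 0; -1 0 0 -0.002 0 0 0; -1 0 0 -0.002 0 0 0"

```text
clock: 8.55
eef_pos: [0.509, 0.2193, 0.0122]
tool_rot: [0.052, 0.999, 0.0, 0.0]
ft_force: [-0.4, -1.4, 2.4]
grip_width: 0.0099
grasp_force: 60.2
```

step_arm --targets "-1 0 0 -0.001 0 0 0; -1 0 0 -0.001 0 0 0; -1 0 0 -0.001 0 0 0"

```text
clock: 8.8
eef_pos: [0.509, 0.2192, 0.0121]
tool_rot: [0.052, 0.999, 0.0, 0.0]
ft_force: [-2.3, -1.6, 5.2]
grip_width: 0.01
grasp_force: 60.6
```

Bed contact is at eef z≈0.0122, with a compliance of about 6 N/mm. I'll ease off slightly and slide towards +x, watching the force.

step_arm --targets "-1 0 0 0.001 0 0 0; -1 0.004 -0.0004 0.001 0 0 0; -1 0.008 -0.0008 0.001 0 0 0; -1 0.012 -0.0013 0.001 0 0 0; -1 0.016 -0.0017 0.001 0 0 0; -1 0.018 -0.0019 0.001 0 0 0; -1 0.018 -0.0019 0.001 0 0 0"

```text
clock: 9.38
eef_pos: [0.5171, 0.2188, 0.0121]
tool_rot: [0.052, 0.999, 0.0, -0.001]
ft_force: [-2.9, 0.5, 4.1]
grip_width: 0.01
grasp_force: 60.6
```

step_arm --targets "-1 0.002 -0.0002 0 0 0 0; -1 0.002 -0.0002 0 0 0 0; -1 0.002 -0.0002 0 0 0 0"

```text
clock: 9.63
eef_pos: [0.518, 0.2187, 0.0121]
tool_rot: [0.052, 0.999, 0.0, -0.001]
ft_force: [-4.3, -0.1, 5.7]
grip_width: 0.0095
grasp_force: 60.6
```

step_arm --targets "-1 0.002 -0.0002 0 0 0 0; -1 0.004 -0.0004 0 0 0 0; -1 0.004 -0.0004 0 0 0 0; -1 0.004 -0.0004 0 0 0 0"

```text
clock: 9.97
eef_pos: [0.52, 0.2185, 0.0121]
tool_rot: [0.052, 0.999, 0.0, -0.001]
ft_force: [-4.6, -0.3, 4.5]
grip_width: 0.0096
grasp_force: 60.7
```

It is moving freely past the -3 mm stop line, so the notch is going over the pin.

step_arm --targets "-1 0.003 -0.0003 0.0005 0 0 0; -1 0.006 -0.0006 0.0005 0 0 0; -1 0.008 -0.0008 0.0005 0 0 0; -1 0.008 -0.0008 0.0005 0 0 0; -1 0.008 -0.0008 0.0005 0 0 0"

```text
clock: 10.38
eef_pos: [0.5249, 0.2178, 0.0121]
tool_rot: [0.052, 0.999, 0.0, -0.0]
ft_force: [-2.0, 0.2, 4.0]
grip_width: 0.0096
grasp_force: 60.5
```

step_arm --targets "-1 0.003 -0.0003 0 0 0 0; -1 0.006 -0.0006 0 0 0 0; -1 0.006 -0.0006 0 0 0 0; -1 0.006 -0.0006 0 0 0 0"

```text
clock: 10.72
eef_pos: [0.5281, 0.2173, 0.0121]
tool_rot: [0.052, 0.999, -0.0, 0.0]
ft_force: [-1.5, 0.0, 3.9]
grip_width: 0.0099
grasp_force: 60.5
```

step_arm --targets "-1 0.003 -0.0003 0 0 0 0; -1 0.003 -0.0003 0 0 0 0; -1 0.003 -0.0003 0 0 0 0"

```text
clock: 10.97
eef_pos: [0.5294, 0.2172, 0.0121]
tool_rot: [0.052, 0.999, -0.0, 0.0]
ft_force: [-2.6, -0.1, 5.0]
grip_width: 0.0099
grasp_force: 60.6
```

step_arm --targets "-1 0.002 -0.0002 0 0 0 0; -1 0.002 -0.0002 0 0 0 0; -1 0.002 -0.0002 0 0 0 0"

```text
clock: 11.22
eef_pos: [0.5302, 0.2171, 0.0121]
tool_rot: [0.052, 0.999, 0.0, -0.0]
ft_force: [-3.6, -0.3, 5.6]
grip_width: 0.0096
grasp_force: 60.6
```

step_arm --targets "-1 0.002 -0.0002 0 0 0 0; -1 0.002 -0.0002 0 0 0 0; -1 0.002 -0.0002 0 0 0 0"

```text
clock: 11.47
eef_pos: [0.5312, 0.217, 0.0121]
tool_rot: [0.052, 0.999, 0.0, -0.0]
ft_force: [-3.1, -0.6, 5.7]
grip_width: 0.0098
grasp_force: 60.6
```

x ≈ 11.7 mm by estimate and still sliding freely, so I continue in 1 mm steps.

step_arm --targets "-1 0.002 -0.0002 0 0 0 0; -1 0.002 -0.0002 0 0 0 0; -1 0.002 -0.0002 0 0 0 0"

```text
clock: 11.72
eef_pos: [0.5316, 0.2169, 0.0121]
tool_rot: [0.052, 0.999, 0.0, -0.001]
ft_force: [-4.9, 0.9, 6.3]
grip_width: 0.01
grasp_force: 60.7
```

step_arm --targets "-1 0.002 -0.0002 0 0 0 0; -1 0.002 -0.0002 0 0 0 0; -1 0.002 -0.0002 0 0 0 0"

```text
clock: 11.97
eef_pos: [0.5315, 0.2169, 0.0121]
tool_rot: [0.052, 0.999, 0.0, -0.002]
ft_force: [-7.0, 0.8, 9.4]
grip_width: 0.0098
grasp_force: 61.0
```

It has stopped at the pin: the force builds without motion, about 2 mm after the predicted home minus tolerance. I'll relieve the push and let go.

step_arm --targets "-1 -0.002 0.0002 0.0005 0 0 0; -1 -0.002 0.0002 0.0005 0 0 0; 1 -0.002 0.0002 0.0005 0 0 0; 1 -0.002 0.0002 0.0005 0 0 0; 1 -0.002 0.0002 0.0005 0 0 0; 1 -0.002 0.0002 0.0005 0 0 0; 1 -0.002 0.0002 0.0005 0 0 0; 1 -0.002 0.0002 0.0005 0 0 0; 1 -0.002 0.0002 0.0005 0 0 0; 1 -0.002 0.0002 0.0005 0 0 0"

```text
clock: 12.8
eef_pos: [0.5324, 0.2168, 0.0123]
tool_rot: [0.052, 0.999, -0.0, 0.0]
ft_force: [0.5, 0.0, -0.3]
grip_width: 0.0853
grasp_force: 0.0
```

step_arm --targets "1 0 0 0.04 0 0 0; 1 0 0 0.08 0 0 0; 1 0 0 0.16 0 0 0; 1 0 0 0.24 0 0 0; 1 0 0 0.24 0 0 0; 1 0 -0.1 0.24 0 0 0; 1 0 -0.2 0.24 0 0 0; 1 0 -0.3 0.24 0 0 0; 1 0 -0.4 0.24 0 0 0; 1 0 -0.5 0.24 0 0 0"

```text
clock: 13.63
eef_pos: [0.5321, 0.0069, 0.1324]
tool_rot: [0.051, 0.999, -0.0, 0.0]
ft_force: [0.4, -0.8, 0.3]
grip_width: 0.0858
grasp_force: 0.0
```

```bash
python3 - <<'E'
from workcell import bot
import cv2,numpy as np
t=bot.camera("top");s=bot.camera("side")
cv2.imwrite("pics/top4.png",t[:,:,::-1]); cv2.imwrite("pics/side4.png",s[:,:,::-1])
a=cv2.resize(t[200:285,240:300],(420,595),interpolation=2); b=cv2.resize(s[245:325,225:305],(370,370),interpolation=2)
c=np.zeros((595,795,3),np.uint8); c[:,:420]=a; c[:370,425:]=b
cv2.imwrite("pics/p4.png",c[:,:,::-1]); o=bot.get_obs(); print(o["eef_pos"],o["tool_rot"],o["grip_width"])
E
```

```text
[0.53215167 0.0027452  0.13241686] [ 5.61088682e-02  9.98424054e-01 -1.05746666e-03  2.90698893e-04] 0.0854639999035602
```

View pics/p4.png

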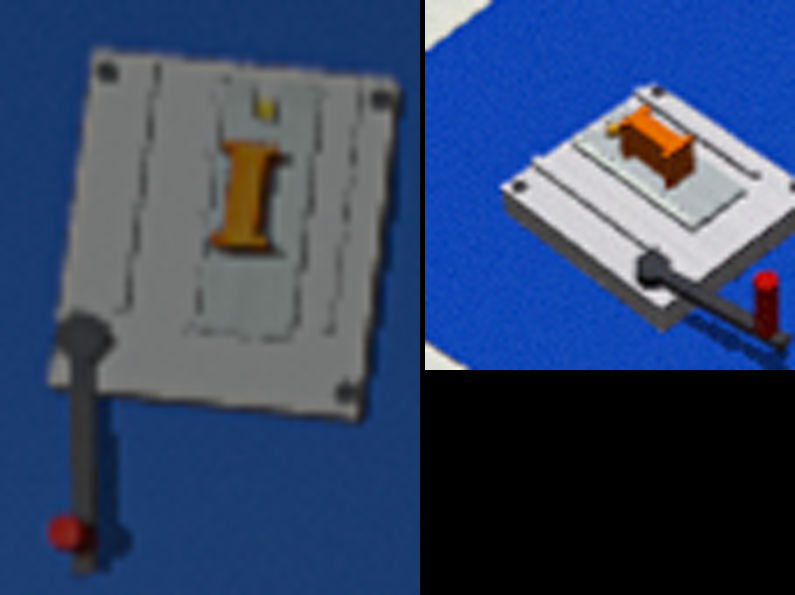

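The blade lies flat and straight. The notch is on the brass pin at crop (265,108), and the tail at crop row 333 is about 24 mm from the rear edge, as expected for home. The keeper is still open with its post at crop (68,533). Now to the post.

step_arm --targets "1 -0.03 0.07 0 0 0 0; 1 -0.06 0.14 0 0 0 0; 1 -0.09 0.21 0 0 0 0; 1 -0.12 0.28 0 0 0 0; 1 -0.15 0.35 0 0 0 0; 1 -0.18 0.42 0 0 0 0; 1 -0.21 0.49 0 0 0 0; 1 -0.234 0.54 0 0 0 0; 1 -0.234 0.54 0 0 0 0; 1 -0.234 0.54 0 0 0 0"

```text
clock: 14.57
eef_pos: [0.4144, 0.2803, 0.1322]
tool_rot: [0.05, 0.999, -0.0, 0.0]
ft_force: [-0.0, -0.1, -0.9]
grip_width: 0.0857
grasp_force: 0.0
```

step_arm --targets "1 0 0 0 0 0 0; 1 0 0 0 0 0 0"

```text
clock: 14.73
eef_pos: [0.4156, 0.2779, 0.1323]
tool_rot: [0.052, 0.999, -0.0, 0.0]
ft_force: [-0.3, 0.5, -0.0]
grip_width: 0.0856
grasp_force: 0.0
```

step_arm --targets "1 0 -0.01 -0.04 0 0 0; 1 0 -0.01 -0.08 0 0 0; 1 0 -0.01 -0.12 0 0 0; 1 0 -0.01 -0.16 0 0 0; 1 0 -0.01 -0.19 0 0 0; 1 0 -0.01 -0.208 0 0 0; 1 0 -0.01 -0.208 0 0 0; 1 0 -0.01 -0.208 0 0 0; 1 0 -0.01 -0.208 0 0 0"

```text
clock: 15.48
eef_pos: [0.4164, 0.2737, 0.0293]
tool_rot: [0.052, 0.999, 0.001, 0.001]
ft_force: [0.5, 0.6, -0.5]
grip_width: 0.0854
grasp_force: 0.0
```

step_arm --targets "-1 0 0 0 0 0 0; -1 0 0 0 0 0 0; -1 0 0 0 0 0 0; -1 0 0 0 0 0 0; -1 0 0 0 0 0 0; -1 0 0 0 0 0 0; -1 0 0 0 0 0 0; -1 0 0 0 0 0 0; -1 0 0 0 0 0 0"

```text
clock: 16.23
eef_pos: [0.4152, 0.2735, 0.0285]
tool_rot: [0.052, 0.999, -0.0, -0.0]
ft_force: [-1.0, -1.7, 4.3]
grip_width: 0.0071
grasp_force: 58.8
```

Post gripped, at 59 N. I'll swing it along its arc around the pivot at (0.484, 0.275) with the tool orientation fixed, since the round post can turn in the pads.

step_arm --targets "-1 0.0007 -0.01 0 0 0 0; -1 0.0021 -0.0199 0 0 0 0; -1 0.0042 -0.0297 0 0 0 0; -1 0.007 -0.0393 0 0 0 0; -1 0.0105 -0.0487 0 0 0 0; -1 0.0147 -0.0578 0 0 0 0; -1 0.0194 -0.0666 0 0 0 0; -1 0.0249 -0.075 0 0 0 0; -1 0.0308 -0.083 0 0 0 0; -1 0.0374 -0.0906 0 0 0 0"

```text
clock: 17.07
eef_pos: [0.4337, 0.227, 0.0278]
tool_rot: [0.052, 0.999, -0.001, -0.001]
ft_force: [0.6, 0.2, 0.1]
grip_width: 0.0
grasp_force: 0.0
```

The grip slipped off the post. I'll lift and locate the post again.

step_arm --targets "-1 0 0 0.06 0 0 0; -1 0 0 0.12 0 0 0; -1 0 -0.1 0.16 0 0 0; -1 0 -0.2 0.16 0 0 0; -1 0 -0.3 0.16 0 0 0; -1 0 -0.4 0.16 0 0 0; -1 0 -0.4 0.16 0 0 0"

```text
clock: 17.65
eef_pos: [0.4331, 0.0257, 0.1081]
tool_rot: [0.052, 0.999, -0.0, -0.0]
ft_force: [0.8, -1.2, 0.6]
grip_width: 0.0003
grasp_force: 0.0
```

```bash
cat > red.py <<'E'
from h import *
import cv2
h=[.5202,.2239,-.106]
def blob(n,box):
    a=bot.camera(n); x0,y0,x1,y1=box; c=a[y0:y1,x0:x1].astype(int)
    m=((c[:,:,0]>70)&(c[:,:,0]>2.5*c[:,:,1])&(c[:,:,0]>2.5*c[:,:,2])).astype(np.uint8)
    k,_,st,ce=cv2.connectedComponentsWithStats(m); i=1+np.argmax(st[1:,4])
    return a,ce[i]+[x0,y0],st[i,:5]+[x0,y0,0,0,0]
t,c,st=blob("top",(235,190,330,300)); print("top",c,st)
l=local(h,ray("top",*c,.064)); d=l-[-.041,.047]; print("post",ray("top",*c,.064),"r",np.hypot(*d),"theta",np.arctan2(-d[1],-d[0]))
s,c2,st2=blob("side",(230,250,345,335)); print("side",c2,st2)
p=ray("top",*c,.064); print("side pred top/arm",proj("side",[[*p,.067],[*p,.031]]).round(1).tolist())
cv2.imwrite("pics/lt.png",t[:,:,::-1]); cv2.imwrite("pics/ls.png",s[:,:,::-1]); print(bot.get_obs()["eef_pos"])
E
python3 red.py
```

```text
top [257.83333333 273.83333333] [256 272   5   5  18]
post [0.41980379 0.25340201] r 0.06810569462743193 theta 0.42829462767963555
side [275.2173913  278.41304348] [268 274  14  11  46]
side pred top/arm [[302.2, 298.2], [302.4, 309.2]]
[0.43304986 0.02322616 0.10788796]
```

The post is now at (0.419,0.253), keeper ≈0.43 rad. I'll regrip about 14 mm lower.

step_arm --targets "1 -0.005 0.07 0 0 0 0; 1 -0.01 0.14 0 0 0 0; 1 -0.015 0.21 0 0 0 0; 1 -0.02 0.28 0 0 0 0; 1 -0.025 0.35 0 0 0 0; 1 -0.029 0.42 0 0 0 0; 1 -0.029 0.459 0 0 0 0; 1 -0.029 0.459 0 0 0 0; 1 -0.029 0.459 0 0 0 0; 1 -0.029 0.459 0 0 0 0"

```text
clock: 18.58
eef_pos: [0.4188, 0.2572, 0.1076]
tool_rot: [0.052, 0.999, -0.001, -0.001]
ft_force: [-0.7, -0.3, 0.8]
grip_width: 0.0853
grasp_force: 0.0
```

step_arm --targets "1 0 0 0 0 0 0; 1 0 0 0 0 0 0; 1 0 0 0 0 0 0"

```text
clock: 18.83
eef_pos: [0.4197, 0.2568, 0.1084]
tool_rot: [0.053, 0.999, -0.0, -0.0]
ft_force: [0.6, -0.2, 0.5]
grip_width: 0.0851
grasp_force: 0.0
```

step_arm --targets "1 -0.001 -0.007 -0.04 0 0 0; 1 -0.001 -0.007 -0.08 0 0 0; 1 -0.001 -0.007 -0.12 0 0 0; 1 -0.001 -0.007 -0.15 0 0 0; 1 -0.001 -0.007 -0.17 0 0 0; 1 -0.001 -0.007 -0.185 0 0 0; 1 -0.001 -0.007 -0.185 0 0 0; 1 -0.001 -0.007 -0.185 0 0 0; 1 -0.001 -0.007 -0.185 0 0 0"

```text
clock: 19.58
eef_pos: [0.4199, 0.2546, 0.0167]
tool_rot: [0.052, 0.999, 0.0, 0.001]
ft_force: [-0.1, -0.4, 0.9]
grip_width: 0.0856
grasp_force: 0.0
```

step_arm --targets "-1 0 0 0 0 0 0; -1 0 0 0 0 0 0; -1 0 0 0 0 0 0; -1 0 0 0 0 0 0; -1 0 0 0 0 0 0; -1 0 0 0 0 0 0; -1 0 0 0 0 0 0; -1 0 0 0 0 0 0; -1 0 0 0 0 0 0; -1 0 0 0 0 0 0"

```text
clock: 20.42
eef_pos: [0.4187, 0.2539, 0.0159]
tool_rot: [0.052, 0.999, -0.0, -0.0]
ft_force: [-1.8, -1.8, 4.8]
grip_width: 0.0092
grasp_force: 58.6
```

step_arm --targets "-1 0.0029 -0.0079 0 0 0 0; -1 0.0063 -0.0156 0 0 0 0; -1 0.0101 -0.0231 0 0 0 0; -1 0.0143 -0.0303 0 0 0 0; -1 0.019 -0.0373 0 0 0 0; -1 0.0241 -0.0439 0 0 0 0; -1 0.0241 -0.0439 0 0 0 0"

```text
clock: 21.0
eef_pos: [0.4318, 0.2319, 0.016]
tool_rot: [0.052, 0.999, 0.0, 0.0]
ft_force: [-1.8, -0.8, 4.9]
grip_width: 0.0091
grasp_force: 59.4
```

Held, with the force small. I'll finish the swing.

step_arm --targets "-1 0.007 -0.008 0 0 0 0; -1 0.0146 -0.0154 0 0 0 0; -1 0.0229 -0.0224 0 0 0 0; -1 0.0315 -0.0286 0 0 0 0; -1 0.0406 -0.0341 0 0 0 0; -1 0.0501 -0.0389 0 0 0 0; -1 0.0599 -0.043 0 0 0 0; -1 0.0702 -0.0464 0 0 0 0; -1 0.0805 -0.0489 0 0 0 0; -1 0.091 -0.0506 0 0 0 0"

```text
clock: 21.83
eef_pos: [0.4759, 0.2054, 0.0157]
tool_rot: [0.052, 0.999, -0.001, -0.001]
ft_force: [-6.4, -3.8, 9.7]
grip_width: 0.0096
grasp_force: 60.4
```

step_arm --targets "-1 0 0 0 0 0 0; -1 0 0 0 0 0 0; -1 0 0 0 0 0 0"

```text
clock: 22.08
eef_pos: [0.4765, 0.2053, 0.0158]
tool_rot: [0.052, 0.999, -0.001, -0.0]
ft_force: [-1.3, -4.9, 7.6]
grip_width: 0.009
grasp_force: 60.1
```

At the expected shut position (0.477, 0.205). I'll release, lift and move away.

step_arm --targets "1 0 0 0 0 0 0; 1 0 0 0 0 0 0; 1 0 0 0 0 0 0; 1 0 0 0 0 0 0; 1 0 0 0 0 0 0; 1 0 0 0 0 0 0; 1 0 0 0.04 0 0 0; 1 0 0 0.08 0 0 0; 1 0 0 0.16 0 0 0; 1 0 0 0.24 0 0 0"

```text
clock: 22.92
eef_pos: [0.475, 0.2065, 0.1357]
tool_rot: [0.052, 0.999, -0.001, -0.002]
ft_force: [0.7, 1.1, 0.1]
grip_width: 0.0856
grasp_force: 0.0
```

step_arm --targets "1 0 -0.08 0 0 0 0; 1 0 -0.16 0 0 0 0; 1 0 -0.24 0 0 0 0; 1 0 -0.32 0 0 0 0; 1 0 -0.4 0 0 0 0; 1 0 -0.4 0 0 0 0; 1 0 -0.4 0 0 0 0; 1 0 -0.4 0 0 0 0"

```text
clock: 23.58
eef_pos: [0.4766, 0.0071, 0.1358]
tool_rot: [0.052, 0.999, 0.0, 0.0]
ft_force: [-0.3, -0.2, 0.6]
grip_width: 0.0852
grasp_force: 0.0
```

```bash
python3 red.py; python3 - <<'E'
import cv2,numpy as np
t=cv2.imread("pics/lt.png");s=cv2.imread("pics/ls.png")
c=np.zeros((595,795,3),np.uint8); c[:,:420]=cv2.resize(t[200:285,240:300],(420,595),interpolation=2); c[:370,425:]=cv2.resize(s[245:325,225:305],(370,370),interpolation=2)
cv2.imwrite("pics/p5.png",c)
E
```

```text
top [277.64705882 252.        ] [276 250   5   5  17]
post [0.47075263 0.20836606] r 0.06799230831480244 theta 1.474662222536817
side [271.13636364 276.09090909] [268 272   9   9  22]
side pred top/arm [[296.9, 276.6], [297.2, 287.5]]
[0.47663099 0.00820686 0.13575728]
```

View pics/p5.png

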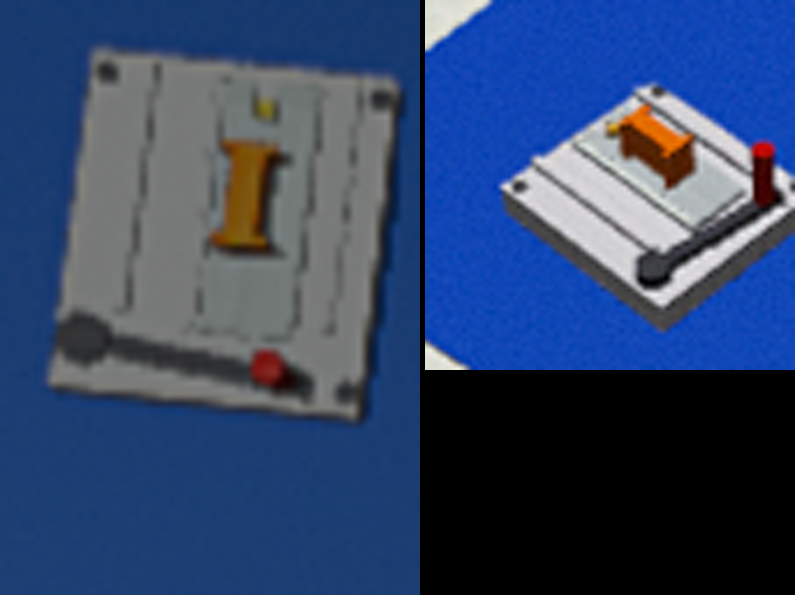

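The keeper is across behind the blade, hub at crop (82,338) and post at (267,370), and the blade is still home. But the arm slopes about 0.1 rad short of parallel to the rear edge, so θ≈1.45, too near the 1.42 limit. I'll nudge the post a little further with the fingers shut, from behind.

step_arm --targets "-1 -0.08 0.05 0 0 0 0; -1 -0.08 0.12 0 0 0 0; -1 -0.08 0.19 0 0 0 0; -1 -0.08 0.26 0 0 0 0; -1 -0.08 0.33 0 0 0 0; -1 -0.08 0.4 0 0 0 0; -1 -0.08 0.4 0 0 0 0; -1 -0.08 0.4 0 0 0 0; -1 -0.08 0.4 0 0 0 0; -1 -0.08 0.4 0 0 0 0"

```text
clock: 24.52
eef_pos: [0.436, 0.2068, 0.1356]
tool_rot: [0.052, 0.999, -0.0, -0.0]
ft_force: [0.2, -0.3, -0.3]
grip_width: 0.0002
grasp_force: 0.0
```

step_arm --targets "-1 0 0 -0.06 0 0 0; -1 0 0 -0.12 0 0 0; -1 0 0 -0.18 0 0 0; -1 0 0 -0.23 0 0 0; -1 0 0 -0.23 0 0 0; -1 0 0 -0.23 0 0 0; -1 0 0 -0.23 0 0 0"

```text
clock: 25.1
eef_pos: [0.4377, 0.2068, 0.0221]
tool_rot: [0.053, 0.999, 0.0, 0.001]
ft_force: [-0.8, 0.2, 1.1]
grip_width: -0.0003
grasp_force: 0.0
```

step_arm --targets "-1 0.006 -0.0006 0 0 0 0; -1 0.012 -0.0012 0 0 0 0; -1 0.018 -0.0018 0 0 0 0; -1 0.024 -0.0024 0 0 0 0; -1 0.028 -0.0028 0 0 0 0; -1 0.032 -0.0032 0 0 0 0; -1 0.036 -0.0036 0 0 0 0; -1 0.036 -0.0036 0 0 0 0"

```text
clock: 25.77
eef_pos: [0.4546, 0.2051, 0.0207]
tool_rot: [0.052, 0.999, -0.0, -0.0]
ft_force: [-0.4, 0.1, 0.4]
grip_width: -0.0
grasp_force: 0.1
```

```bash
python3 red.py
```

```text
Traceback (most recent call last):
  File "red.py", line 9, in <module>
    t,c,st=blob("top",(235,190,330,300)); print("top",c,st)
           ~~~~^^^^^^^^^^^^^^^^^^^^^^^^^
  File "red.py", line 7, in blob
    k,_,st,ce=cv2.connectedComponentsWithStats(m); i=1+np.argmax(st[1:,4])
                                                       ~~~~~~~~~^^^^^^^^^^
ValueError: attempt to get argmax of an empty sequence
```

step_arm --targets "-1 0.004 -0.0004 0 0 0 0; -1 0.004 -0.0004 0 0 0 0; -1 0.004 -0.0004 0 0 0 0"

```text
clock: 26.07
eef_pos: [0.4563, 0.2048, 0.0206]
tool_rot: [0.052, 0.999, -0.0, -0.0]
ft_force: [-1.5, -0.5, -0.2]
grip_width: 0.0
grasp_force: 0.5
```

step_arm --targets "-1 0.004 -0.0004 0 0 0 0; -1 0.004 -0.0004 0 0 0 0; -1 0.004 -0.0004 0 0 0 0"

```text
clock: 26.32
eef_pos: [0.4585, 0.2046, 0.0206]
tool_rot: [0.052, 0.999, -0.0, -0.0]
ft_force: [-1.0, -0.9, -0.5]
grip_width: -0.0004
grasp_force: 0.6
```

step_arm --targets "-1 0.002 -0.0002 0 0 0 0; -1 0.002 -0.0002 0 0 0 0; -1 0.002 -0.0002 0 0 0 0"

```text
clock: 26.57
eef_pos: [0.4595, 0.2046, 0.0207]
tool_rot: [0.052, 0.999, -0.0, -0.0]
ft_force: [-1.3, -0.5, -0.5]
grip_width: -0.0004
grasp_force: 0.7
```

step_arm --targets "-1 0.002 -0.0002 0 0 0 0; -1 0.002 -0.0002 0 0 0 0; -1 0.002 -0.0002 0 0 0 0"

```text
clock: 26.82
eef_pos: [0.4606, 0.2046, 0.0208]
tool_rot: [0.052, 0.999, 0.0, -0.0]
ft_force: [-1.4, -0.3, -1.3]
grip_width: -0.0002
grasp_force: 0.7
```

step_arm --targets "-1 0.002 -0.0002 0 0 0 0; -1 0.002 -0.0002 0 0 0 0; -1 0.002 -0.0002 0 0 0 0"

```text
clock: 27.07
eef_pos: [0.4617, 0.2045, 0.0208]
tool_rot: [0.052, 0.999, 0.0, 0.0]
ft_force: [-1.5, -0.6, -0.5]
grip_width: -0.0004
grasp_force: 0.6
```

Enough: about 5–6 mm pushed at 1.5 N. I'll back off and check.

step_arm --targets "-1 -0.03 0.003 0 0 0 0; -1 -0.05 0.005 0 0 0 0; -1 -0.05 0.005 0.08 0 0 0; -1 -0.05 0.005 0.16 0 0 0; -1 -0.05 0.005 0.24 0 0 0; -1 -0.05 -0.08 0.24 0 0 0; -1 -0.05 -0.16 0.24 0 0 0; -1 -0.05 -0.24 0.24 0 0 0; -1 -0.05 -0.32 0.24 0 0 0; -1 -0.05 -0.4 0.24 0 0 0"

```text
clock: 27.9
eef_pos: [0.4368, 0.0032, 0.1415]
tool_rot: [0.051, 0.999, 0.0, 0.001]
ft_force: [0.0, 0.0, 0.3]
grip_width: -0.0003
grasp_force: 0.0
```

step_arm --targets "-1 0 0 0 0 0 0; -1 0 0 0 0 0 0; -1 0 0 0 0 0 0; -1 0 0 0 0 0 0"

```text
clock: 28.23
eef_pos: [0.4368, 0.0056, 0.141]
tool_rot: [0.051, 0.999, 0.0, 0.0]
ft_force: [-0.0, 0.2, -0.1]
grip_width: -0.0
grasp_force: 0.0
```

```bash
cp pics/lt.png pics/prev.png; python3 red.py; python3 - <<'E'
import cv2,numpy as np
from h import *
h=[.5202,.2239,-.106]
p=cv2.imread("pics/prev.png").astype(int);t=cv2.imread("pics/lt.png").astype(int)
# dark arm angle: compare both shots
for a in(p,t):
    g=a[244:260,254:272].max(2); v,u=np.where(g<55); L=np.array([local(h,ray("top",x+254,y+244,.031)) for x,y in zip(u,v)])
    k=np.polyfit(L[:,1],L[:,0],1)[0]; print("n",len(L),"theta",1.571-np.arctan(k))
print("blade region change",np.abs(t-p)[205:246,266:287].mean(),np.abs(t-p)[205:225,240:265].mean())
E
```

```text
top [278.6 248.4] [277 247   4   4  15]
post [0.47922914 0.20629298] r 0.06887567783580174 theta 1.6016096153128854
side [271.71428571 277.42857143] [268 273   9   9  21]
side pred top/arm [[294.6, 274.5], [295.0, 285.5]]
[0.43670489 0.00595448 0.14082627]
n 30 theta 1.4649668274370757
n 31 theta 1.5858493868861554
blade region change 1.0332946186604723 1.0833333333333333
```

Keeper is at ≈1.59 rad. The blade region changed no more than image noise, and the robot is clear.

```bash
python3 -c "
from workcell import bot
print(bot.job_done())"
```

```text
the job is handed in; nothing more can be done
None
```

I handed the job in, and no verdict came back. By my last measurements the blade is flat, straight and fully home on the brass pin, the keeper is shut at about 1.59 rad behind it, and the robot is clear; I kept clear of the phone, flux bottle and tape roll but did not re-measure them.

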